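Stack the parts cartons on the sprung packing platform

ROBOT

A 6-joint arm with a two-finger parallel gripper is mounted at the origin on the work surface. World frame = base frame: x ahead of the robot, y to its left, z up, the work surface at z = 0. Lengths are in m, angles in rad, forces in N, time in s.
With the tool pointing down it reaches from about 0.325 to 0.9 m from the base axis. Payload 3.5 kg.
Tool frame: the origin (TCP) lies at the very end of the fingers, on their centre line; the grasp point (between the pads) lies r.hold_point_z behind it (r.hold_point_z is the distance from the TCP to the grasp point, in m); z points along the fingers, y is the direction in which the jaws open and shut (so a half turn about z gives the same grasp; the last joint's range is limited). The gripper opens to 85 mm and grips with 20 to 120 N. Pads are 22 mm wide; open, the fingers measure 114 mm over their backs; the gripper's body (76 mm by 85 mm) begins 54 mm behind the grasp point. The pads swing forward as they close: fully open they stand 13 mm farther back than shut.
Start: joints at [1.145, 0.276, -0.026, 1.268, 0, 1.467], TCP at [0.198, 0.593, 0.231] pointing down, gripper open.
Joint ranges: [-3.12, 3.12], [-0.85, 1.88], [-1.08, 1.24], [-1.95, 2.15], [-1.57, 1.53], [-3.14, 3.14]. Speed limits (rad/s): [2.57, 2.57, 3.14, 3.14, 3.14, 3.14].

INTERFACE

Orientations are given as a 3x3 rotation matrix whose columns are the frame's x, y, z axes.
In Python, from cell import r gives the robot as it stands. Calls block until the motion is done:
- r.move_ptp(position, orientation): joint-space move of the TCP to a pose.
- r.move_l(position, attitude=None, max_speed=0.15): straight line of the TCP; attitude=None keeps the orientation; max_speed is the mean speed in m/s.
- r.movej(angles): joint-space move.
- r.grip(opening): opening from 0.0 (shut) to 1.0 (fully open); the grip force is fixed at half the most; returns when the fingers have stopped.
- r.pause(seconds).
- r.inverse_kinematics(position, orientation): joint angles nearest the present ones, or None.
- r.observe(): the state.
- r.grab_frame(name): name is "scene" or "top"; returns a dict with "color" (480x640x3 uint8, red, green, blue), "mtx" (3x3 intrinsics, pixels), "view" (4x4, takes a point from world to camera coordinates). Camera axes: x right, y up, looking along -z (the intrinsics and any distortion apply to the point x, -y, -z); pixel columns grow to the right and rows downward; lengths in m; the calibration is good to about 2 mm. A picture is of the moment at which its call begins. There is no depth.
A pose or a line that the arm cannot do raises r.MotionError and nothing moves.
- r.sign_off(): hands the job in, once; it reports no verdict.
The state is a dict: "t": time; "joint_pos": joint angles; "qd": joint speeds; "joint_torque": joint torques, N m; "position": TCP position; "ee_rot": TCP orientation; "ft_force": force on the tool from outside, world axes, zero at the start; "torque": the same for the moment, N m; "grip_width": opening from 0.0 (shut) to 1.0 (fully open).
Only numpy, scipy, OpenCV 4.12 (cv2) and the standard library are available. Lean on these libraries where they do the work, as an engineer would, in place of code of your own. Each camera call takes 0.05 s, during which the arm holds its last target. There are 200 camera calls.

TASK

First press the tilted plate of the packing platform down against its spring until it lies level, while it is still empty. Then stack all the cartons lying on the bench on it, green ones in the half beside the green marker and orange ones in the half beside the orange marker: one stack per colour, largest at the bottom, each carton lengthwise along the plate's long side, lying flat and fully supported by what is under it. Do not disturb the jar, the mug or the tape dispenser.

Things in the scene. Friction and masses are not known exactly. Their poses are not given: they have to be found in the camera images.
- stand: fixed blue steel stand of the packing platform, 320 x 190 mm in plan, on the bench; origin on the bench under its middle; its x runs along the 320 mm side (along the hinge), its +y points to the hinge side, z up. The plate on it, when level, has the same plan, and its top is 55 mm above the bench
- plate (a joint): tilt of the plywood plate (12 mm thick), rad: 0 = level, on its stop; larger = free edge higher (to 0.5). Hinge line along the stand's x at stand y = +95 mm, 45 mm above the bench; free edge on the stand's -y side. A spring pushes it up, but the hinge is stiff and it stays where it is left; pressing it down near the free edge takes about 5 N at first, 10 N near level
- plate_mid (a point): middle of the plate's top face (320 x 190 mm, black mat, white line across the middle); x along the hinge as for the stand, y in the plate towards the hinge, z out of the top face
- plate_edge (a point): middle of the plate's free (yellow) edge, on its top face
- mark_green: fixed green plastic marker block, 40 x 80 x 12 mm, on the bench just beyond one end (stand +x or -x, 210 mm from the stand's middle) of the platform: that half of the plate, on its side of the white line, is the bay for the green cartons; origin under its middle
- mark_orange: fixed orange plastic marker block, 40 x 80 x 12 mm, on the bench just beyond one end (stand +x or -x, 210 mm from the stand's middle) of the platform: that half of the plate, on its side of the white line, is the bay for the orange cartons; origin under its middle
- green_large: large cardboard parts carton with green band round its middle, 120 x 68 x 45 mm (its x, y, z); origin at the centre of its underside; stands on the bench at the start, or may be absent
- green_large_mid (a point): centre of the large green carton (22.5 mm above its origin, same axes)
- green_medium: medium cardboard parts carton with green band round its middle, 95 x 54 x 42 mm (its x, y, z); origin at the centre of its underside; stands on the bench at the start, or may be absent
- green_medium_mid (a point): centre of the medium green carton (21 mm above its origin, same axes)
- green_small: small cardboard parts carton with green band round its middle, 70 x 40 x 40 mm (its x, y, z); origin at the centre of its underside; stands on the bench at the start, or may be absent, square in section, so any of its four long faces may be down
- green_small_mid (a point): centre of the small green carton (20 mm above its origin, same axes)
- orange_large: large cardboard parts carton with orange band round its middle, 120 x 68 x 45 mm (its x, y, z); origin at the centre of its underside; stands on the bench at the start, or may be absent
- orange_large_mid (a point): centre of the large orange carton (22.5 mm above its origin, same axes)
- orange_medium: medium cardboard parts carton with orange band round its middle, 95 x 54 x 42 mm (its x, y, z); origin at the centre of its underside; stands on the bench at the start, or may be absent
- orange_medium_mid (a point): centre of the medium orange carton (21 mm above its origin, same axes)
- orange_small: small cardboard parts carton with orange band round its middle, 70 x 40 x 40 mm (its x, y, z); origin at the centre of its underside; stands on the bench at the start, or may be absent, square in section, so any of its four long faces may be down
- orange_small_mid (a point): centre of the small orange carton (20 mm above its origin, same axes)
- jar: amber glass jar with steel cap, 72 mm across, 100 mm tall, bystander; origin under its middle
- mug: blue mug, 80 mm across, 90 mm tall, bystander; origin under its middle
- tape_stand: black desk tape dispenser, 160 x 60 x 90 mm, bystander; origin under its middle
Not all that is in view belongs to the job. What is shaped like the orange_small but pink or turquoise is not meant.

How it is judged:
By the outcome, as a careful person would: the job done as asked, in the order asked, and still so for the second after the job is handed in, with the robot touching nothing.
Of green_large, green_medium, green_small, orange_large, orange_medium, orange_small only 5 to 6 are there at a start; the rules pass over those that are not, and their reading is None.
At some moment in a run one of green_small, orange_small may be knocked a few centimetres aside while the robot is not near it.
It also fails if it takes over 210 s, if anything falls off the work surface, if the arm or the gripper's body presses on something with over 40 N, if the wrist force passes 120 N, or if a joint passes its speed limit or range.

## Working session

There is one attempt and no reset: what is moved stays moved. The work goes in short steps, each a Python script; the robot and the scene stay as the last script left them, time stands still between calls to the robot, and variables do not carry over. Pictures are saved under pics/ and viewed, about 12 in all and at most 16, crops included, and the job is handed in when it is done.

```bash
ls; mkdir -p pics; python3 - <<'E'
from cell import r
import cv2
print(r.hold_point_z, r.observe())
for n in ("scene","top"):
    f=r.grab_frame(n); cv2.imwrite(f"pics/{n}0.png",f["color"][:,:,::-1]); print(n,[k for k in f],f["mtx"],f["view"])
E
```

```text
pics
0.0187 {'t': 0.0, 'joint_pos': array([ 1.14461937e+00,  2.77156962e-01, -2.79030019e-02,  1.26798031e+00,
        6.68909819e-06,  1.46735664e+00]), 'qd': array([ 0.00090909,  0.00013037,  0.00092061,  0.00024146, -0.00161058,
        0.00111706]), 'joint_torque': array([-1.07260203e-03, -4.45512021e+01,  2.95200437e+01,  1.62080512e-02,
       -1.15534481e-04, -3.55231204e-07]), 'position': array([0.19793413, 0.59200706, 0.23013439]), 'ee_rot': array([[-9.48370695e-01,  3.17162660e-01, -9.33721142e-04],
       [ 3.17163945e-01,  9.48368530e-01, -2.04046469e-03],
       [ 2.38352538e-04, -2.23125960e-03, -9.99997482e-01]]), 'ft_force': array([-0.07064663,  0.1109416 , -0.76265736]), 'torque': array([0.02061884, 0.0164771 , 0.04244775]), 'grip_width': 0.9960023166305955}
scene ['color', 'mtx', 'view'] [[445.24765777   0.         318.55452714]
 [  0.         445.24765777 237.61775439]
 [  0.           0.           1.        ]] [[ 0.43515951  0.900317   -0.00809351 -0.24198881]
 [-0.71217545  0.34969512  0.60870309  0.35106882]
 [ 0.550856   -0.25911894  0.79335682 -1.50980918]
 [ 0.          0.          0.          1.        ]]
top ['color', 'mtx', 'view'] [[570.9254368    0.         320.84118388]
 [  0.         570.9254368  239.79438534]
 [  0.           0.           1.        ]] [[ 9.76584514e-05 -9.99999739e-01 -7.15435781e-04  2.09663780e-02]
 [ 9.88616277e-01 -1.10968945e-05  1.50458824e-01 -5.50892075e-01]
 [-1.50458793e-01 -7.21985034e-04  9.88616018e-01 -1.41949211e+00]
 [ 0.00000000e+00  0.00000000e+00  0.00000000e+00  1.00000000e+00]]
```

View pics/scene0.png

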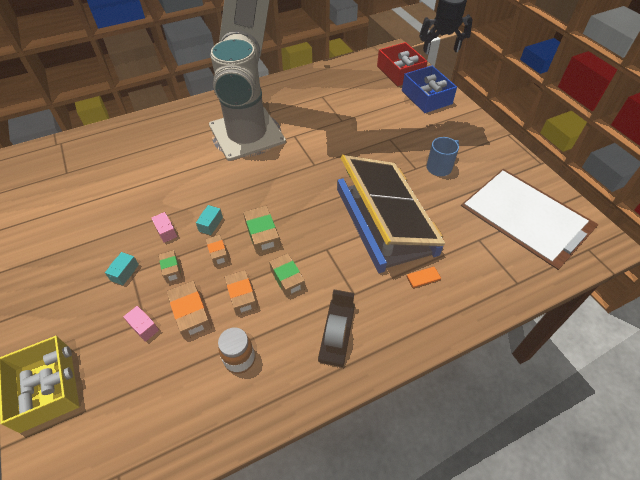

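View pics/top0.png

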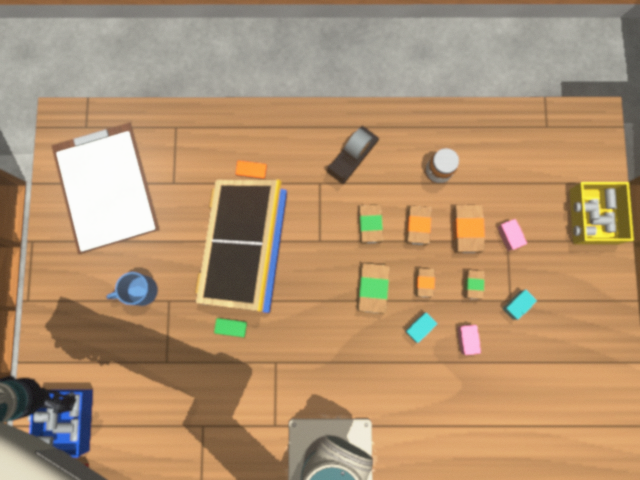

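The top view shows all 6 cartons, lengthwise along world x. The plate's free yellow edge is on the right (about col 270), orange marker at (251,170), green marker at (230,328). Next I measure by casting rays.

```bash
cat > v.py <<'E'
import numpy as np, cv2
from cell import r
H={'large':.045,'medium':.042,'small':.040}
def ray(f,px):
    M=f['view']; R=M[:3,:3]; t=M[:3,3]
    px=np.atleast_2d(px).astype(float); K=f['mtx']
    d=np.c_[(px[:,0]-K[0,2])/K[0,0],-(px[:,1]-K[1,2])/K[1,1],-np.ones(len(px))]
    return -R.T@t, d@R
def onplane(f,px,z):
    c,d=ray(f,px); return c+d*((z-c[2])/d[:,2])[:,None]
def tri(f1,p1,f2,p2):
    c1,d1=ray(f1,p1); c2,d2=ray(f2,p2); d1=d1[0]; d2=d2[0]
    s=np.linalg.lstsq(np.c_[d1,-d2],c2-c1,rcond=None)[0]
    a=c1+d1*s[0]; b=c2+d2*s[1]; return (a+b)/2,np.linalg.norm(a-b)
HUE={'orange':(6,17),'green':(50,75),'yellow':(18,28)}
def mask(f,c,smin=170,vmin=120):
    h=cv2.cvtColor(f['color'],cv2.COLOR_RGB2HSV); lo,hi=HUE[c]
    return cv2.inRange(h,(lo,smin,vmin),(hi,255,255))
def blobs(f,c,z,amin=60,**k):
    out=[]
    for q in cv2.findContours(mask(f,c,**k),cv2.RETR_EXTERNAL,cv2.CHAIN_APPROX_NONE)[0]:
        if cv2.contourArea(q)<amin: continue
        m=cv2.moments(q); p=[m['m10']/m['m00'],m['m01']/m['m00']]
        w=onplane(f,q[:,0,:],z)[:,:2]
        (cx,cy),(a,b),an=cv2.minAreaRect((w*1000).astype(np.float32))
        out.append((np.round(p,1),onplane(f,p,z)[0,:2].round(4),round(cx),round(cy),round(a),round(b),round(an)))
    return out
E
python3 - <<'E'
from v import *
f=r.grab_frame('top')
c,_=ray(f,[0,0]); print('cam',c)
hsv=cv2.cvtColor(f['color'],cv2.COLOR_RGB2HSV)
for p in [(420,225),(372,224),(371,210),(400,255),(470,228),(251,170),(230,328),(274,215),(205,240),(262,303)]: print(p,hsv[p[1],p[0]])
for c in ('green','orange'):
    for b in blobs(f,c,.043): print(c,*b)
cv2.imwrite('pics/c1.png',cv2.resize(f['color'][190:325,345:545,::-1],None,fx=4,fy=4,interpolation=cv2.INTER_CUBIC))
cv2.imwrite('pics/c2.png',cv2.resize(f['color'][150:350,180:300,::-1],None,fx=3,fy=3,interpolation=cv2.INTER_CUBIC))
E
```

```text
cam [0.33104376 0.01993541 1.48623421]
(420, 225) [ 17 185 252]
(372, 224) [ 65 142 216]
(371, 210) [ 15 122 215]
(400, 255) [ 15 131 198]
(470, 228) [ 16 189 252]
(251, 170) [ 16 197 252]
(230, 328) [ 66 151 215]
(274, 215) [ 22 186 225]
(205, 240) [ 16 112 192]
(262, 303) [ 20 140 209]
orange [424.7 282.1] [ 0.4424 -0.2416] 444 -241 43 28 88
orange [469.  227.5] [ 0.5826 -0.3591] 583 -359 47 74 2
orange [418.3 223.9] [ 0.592  -0.2294] 592 -230 58 37 85
orange [250.7 169.1] [0.7369 0.2038] 737 204 78 40 83
```

View pics/c1.png

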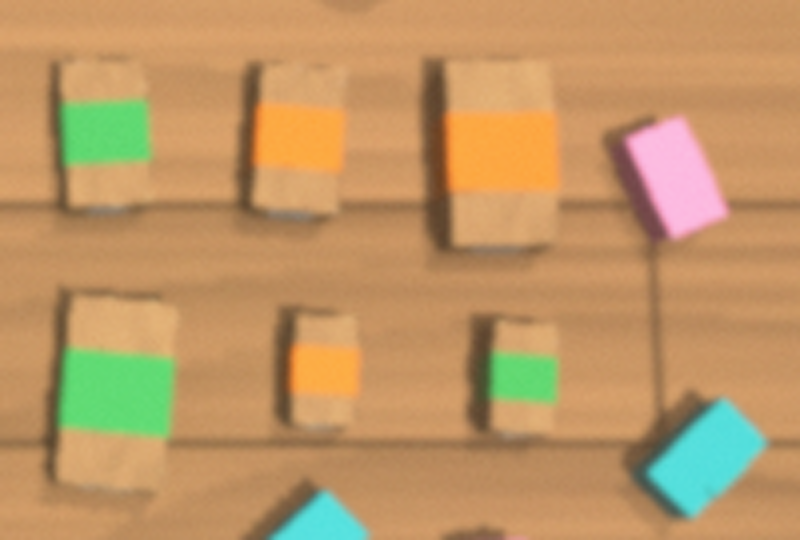

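View pics/c2.png

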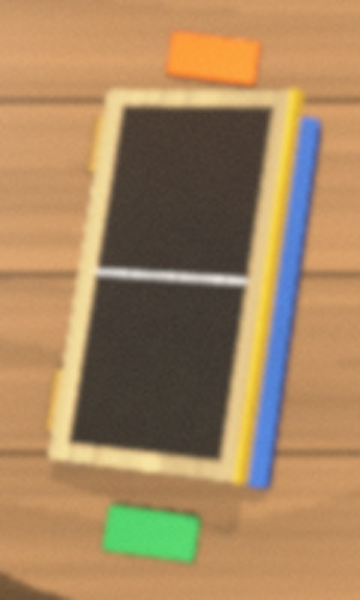

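The crops show the six cartons near aligned with x, and the plate still tilted with the white line at mid. Now the exact poses.

```bash
cat >> v.py <<'E'
HUE.update(green=(50,75),orange=(8,20))
def find(f,c,smin=None):
    """blobs of colour c on the bench: carton bands by size, and the marker"""
    smin=smin or dict(green=110,orange=160)[c]; res={}
    for q in cv2.findContours(mask(f,c,smin=smin),cv2.RETR_EXTERNAL,cv2.CHAIN_APPROX_NONE)[0]:
        if cv2.contourArea(q)<60: continue
        w=onplane(f,q[:,0,:],.0425)[:,:2]
        (cx,cy),(a,b),an=cv2.minAreaRect((w*1000).astype(np.float32))
        an=(an+45)%90-45; 
        res[tuple(np.round([cx/1000,cy/1000],4))]=(sorted([round(a),round(b)]),round(an,1),q)
    return res
E
python3 - <<'E'
from v import *
f=r.grab_frame('top')
mk={}
for c in ('green','orange'):
    for k,(s,a,q) in find(f,c).items():
        print(c,k,s,a)
        if s[1]>70 and k[1]>.1:
            w=onplane(f,q[:,0],.012)[:,:2]; mk[c]=np.array(cv2.minAreaRect((w*1e3).astype(np.float32))[0])/1e3
            print(cv2.minAreaRect((w*1e3).astype(np.float32)))
print(mk); d=mk['orange']-mk['green']; print('mid',(mk['orange']+mk['green'])/2,'dist',np.linalg.norm(d),'yaw',np.arctan2(d[1],d[0]))
# plate: yellow edge strip, free edge
s=r.grab_frame('scene')
for g in (f,s):
    m=mask(g,'yellow',smin=165,vmin=150)
    for q in cv2.findContours(m,cv2.RETR_EXTERNAL,cv2.CHAIN_APPROX_NONE)[0]:
        if cv2.contourArea(q)>100: print('Y',cv2.contourArea(q),cv2.boundingRect(q),cv2.boxPoints(cv2.minAreaRect(q)).round(1).tolist())
    h=cv2.cvtColor(g['color'],cv2.COLOR_RGB2HSV); m=cv2.inRange(h,(100,130,80),(125,255,255))
    for q in cv2.findContours(m,cv2.RETR_EXTERNAL,cv2.CHAIN_APPROX_NONE)[0]:
        if cv2.contourArea(q)>200: print('B',cv2.contourArea(q),cv2.boundingRect(q))
E
```

```text
green (np.float64(0.3299), np.float64(0.248)) [38, 76] -7.5
((329.908447265625, 252.76763916015625), (77.87411499023438, 38.90205001831055), 82.53697204589844)
green (np.float64(0.4378), np.float64(-0.3687)) [25, 41] 0.0
green (np.float64(0.4284), np.float64(-0.1114)) [48, 70] -5.2
green (np.float64(0.5944), np.float64(-0.1066)) [37, 54] -0.0
orange (np.float64(0.4428), np.float64(-0.2428)) [28, 46] -4.4
orange (np.float64(0.583), np.float64(-0.3596)) [52, 75] 2.7
orange (np.float64(0.5922), np.float64(-0.2301)) [40, 59] -3.1
orange (np.float64(0.7375), np.float64(0.2041)) [42, 80] -7.8
((746.0560913085938, 207.94757080078125), (81.5696792602539, 42.68413543701172), 82.17058563232422)
{'green': array([0.32990845, 0.25276764]), 'orange': array([0.74605609, 0.20794757])}
mid [0.53798227 0.2303576 ] dist 0.4185542977562797 yaw -0.10728875703781322
Y 804.5 (580, 182, 54, 62) [[579.7000122070312, 182.1999969482422], [629.2999877929688, 178.60000610351562], [633.7999877929688, 241.89999389648438], [584.2000122070312, 245.5]]
Y 238.5 (259, 180, 22, 131) [[257.8999938964844, 309.79998779296875], [277.0, 179.6999969482422], [280.70001220703125, 180.1999969482422], [261.6000061035156, 310.3999938964844]]
B 1199.0 (30, 391, 61, 67)
B 425.0 (264, 191, 22, 121)
Y 323.5 (0, 370, 65, 54) [[0.0, 423.0], [0.0, 370.0], [64.0, 370.0], [64.0, 423.0]]
Y 268.0 (0, 337, 62, 42) [[-1.899999976158142, 344.70001220703125], [56.099998474121094, 336.3999938964844], [62.0, 377.8999938964844], [4.0, 386.1000061035156]]
Y 359.5 (341, 155, 49, 89) [[339.1000061035156, 156.60000610351562], [343.3999938964844, 154.3000030517578], [390.20001220703125, 241.3000030517578], [385.8999938964844, 243.60000610351562]]
B 501.0 (338, 179, 48, 85)
B 577.5 (405, 66, 52, 45)
B 773.5 (521, 38, 39, 35)
B 1114.5 (87, 0, 58, 28)
```

```bash
python3 - <<'E'
from v import *
f=r.grab_frame('top'); s=r.grab_frame('scene')
def line(g,m):
    q=max((c for c in cv2.findContours(m,cv2.RETR_EXTERNAL,cv2.CHAIN_APPROX_NONE)[0]),key=cv2.contourArea)[:,0]
    vx,vy,x,y=cv2.fitLine(q.astype(np.float32),cv2.DIST_HUBER,0,.01,.01).ravel()
    t=(q-[x,y])@[vx,vy]; return np.array([[x+vx*k,y+vy*k] for k in (t.min(),t.max())])
def crop(m,x0,y0,x1,y1):
    o=np.zeros_like(m); o[y0:y1,x0:x1]=m[y0:y1,x0:x1]; return o
def wh(g): return cv2.inRange(cv2.cvtColor(g['color'],cv2.COLOR_RGB2HSV),(0,0,140),(180,70,255))
def bl(g): return cv2.inRange(cv2.cvtColor(g['color'],cv2.COLOR_RGB2HSV),(100,130,80),(125,255,255))
yt=line(f,crop(mask(f,'yellow',165,150),250,170,290,320)); ys=line(s,crop(mask(s,'yellow',165,150),330,145,400,250))
wt=line(f,crop(wh(f),205,230,268,255)); ws=line(s,crop(wh(s),360,185,420,205))
print(yt,ys,wt,ws)
for z in (.1,): 
    w=onplane(f,yt,z); d=w[0]-w[1]; print('yellow dir',np.arctan2(d[1],d[0]) if d[0]>0 else np.arctan2(-d[1],-d[0]),np.linalg.norm(d))
b=line(f,crop(bl(f),255,180,295,320)); w=onplane(f,b,.03); d=w[0]-w[1]; d*=np.sign(d[0]); print('blue dir',np.arctan2(d[1],d[0]),w.tolist())
yt=yt[np.argsort(yt[:,1])]; ys=ys[np.argsort(-ys[:,1])] # far (orange) end first
wt=wt[np.argsort(wt[:,0])]; ws=ws[np.argsort(-ws[:,0])] # hinge end first
for n,A,B in (('yellow',yt,ys),('white',wt,ws)):
    for a,b in zip(A,B): print(n,*tri(f,a,s,b))
E
```

```text
[[259.09791828 310.01467543]
 [278.59680636 179.93956224]] [[341.96812271 155.01658113]
 [387.58214161 242.69715521]] [[210.99807737 240.03279399]
 [262.05717925 243.02398632]] [[369.95268754 194.4747004 ]
 [413.02316616 198.76756044]]
yellow dir -0.13380788242715125 0.32527806530786035
blue dir -0.12841144057741136 [[0.37031828233477504, 0.16002675226133872, 0.030000000000000027], [0.6820542384857113, 0.11977480062896192, 0.030000000000000027]]
yellow [0.68397054 0.12293012 0.13320193] 0.0020547444192791304
yellow [0.36931635 0.16484806 0.13848555] 0.0017118095105540573
white [0.54594516 0.29640433 0.06839538] 0.0011350739420434195
white [0.52924933 0.1619462  0.13317562] 0.00047360493824622147
```

```bash
cat >> v.py <<'E'
YAW=-0.132
def rot(yaw):
    c,s=np.cos(yaw),np.sin(yaw); return np.array([[-c,-s,0],[-s,c,0],[0,0,-1.]])
def st(mid,x,y,yaw=YAW):
    c,s=np.cos(yaw),np.sin(yaw); return np.array(mid)+[c*x-s*y,s*x+c*y]
E
python3 - <<'E'
from v import *
p=st((.537,.226),0,-.065)
r.grip(0.0)
r.move_ptp([*p,.20],rot(YAW)); f0=r.observe()['ft_force']; print(f0)
r.move_l([*p,.060],max_speed=.06); o=r.observe(); print(o['t'],o['position'],o['ft_force']-f0)
for z in np.arange(.058,.040,-.002):
    r.move_l([*p,z],max_speed=.05); o=r.observe(); F=(o['ft_force']-f0)[2]; print(z,o['position'][2].round(4),F.round(1))
    if F>24: break
r.move_l([*p,.25],max_speed=.25)
r.movej([-0.5,*r.observe()['joint_pos'][1:]]); print(r.observe()['t'])
for n in ("scene","top"):
    f=r.grab_frame(n); cv2.imwrite(f"pics/{n}1.png",f["color"][:,:,::-1])
E
```

```text
[ 0.60189045 -0.16692594 -0.58413679]
5.5667 [0.53017767 0.15889796 0.0613206 ] [-2.82165891 -7.53408487 10.35312133]
0.058 0.0592 8.8
0.056 0.0572 8.9
0.054 0.0552 9.8
0.052 0.054 14.4
0.049999999999999996 0.0532 21.7
0.047999999999999994 0.0525 30.7
9.4
```

View pics/scene1.png

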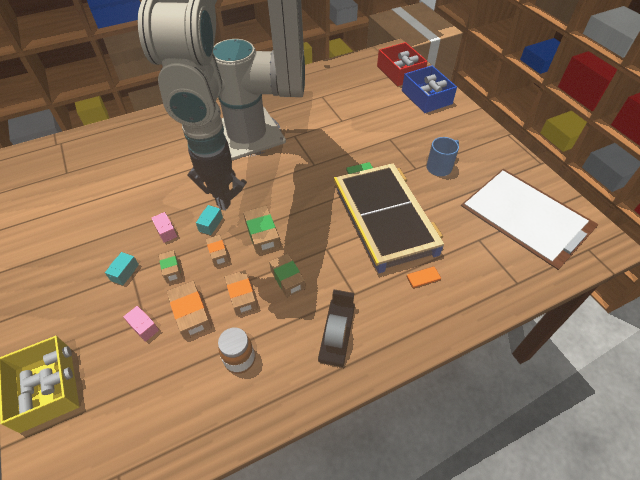

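View pics/top1.png

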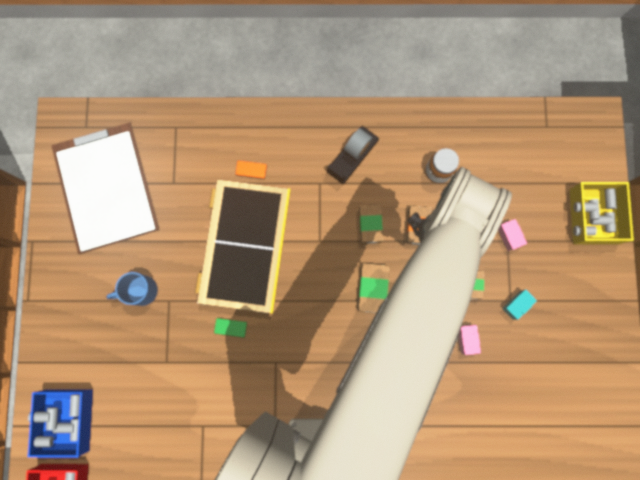

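Plate is level (contact stiffened at 54 mm, close to the 55 mm nominal, and both views show it flat). Measure the level plate and place the first carton.

```bash
cat >> v.py <<'E'
W={'large':.068,'medium':.054,'small':.040}
SZ={'large':(60,80),'medium':(50,62),'small':(36,49)}
HOME=[1.145,.276,-.026,1.268,0,1.467]
def locate(c,s,f):
    c_=[(k,v) for k,v in find(f,c).items() if SZ[s][0]<=v[0][1]<=SZ[s][1] and k[1]<.06]
    assert len(c_)==1,c_
    q=c_[0][1][2][:,0]; w=onplane(f,q,H[s])[:,:2]
    (x,y),_,an=cv2.minAreaRect((w*1e3).astype(np.float32)); an=(an+45)%90-45
    return np.array([x,y])/1e3,np.radians(an),c_[0][1][0]
def pick(c,s,f,dz=.006):
    p,yaw,sz=locate(c,s,f); print(c,s,p.round(4),round(np.degrees(yaw),1),sz,'t',r.observe()['t'])
    r.grip(1.0)
    r.move_ptp([*p,.20],rot(yaw)); r.move_l([*p,.09],max_speed=.3); r.move_l([*p,dz],max_speed=.12)
    r.grip(0.0); g=r.observe(); print(' grip mm',g['grip_width']*85,'at',g['position'].round(4))
    r.move_l([*p,.25],max_speed=.25); g=r.observe(); print(' lifted mm',g['grip_width']*85, g['ft_force'].round(1))
    return abs(r.observe()['grip_width']*85-W[s]*1e3)<6
def place(p,base,dz=.006,yaw=YAW):
    r.move_ptp([*p,.27],rot(yaw)); r.move_l([*p,base+dz+.02],max_speed=.25); r.pause(.2)
    f0=r.observe()['ft_force'][2]
    for k in np.arange(.006,-.005,-.001):
        r.move_l([*p,base+dz+k],max_speed=.06); F=r.observe()['ft_force'][2]-f0
        if F>4: break
    o=r.observe(); print(' set k',round(k,4),'F',round(F,1),o['position'].round(4),'want',p.round(4))
    r.grip(1.0); r.move_l([*p,.27],max_speed=.25); r.movej(HOME); print(' t',r.observe()['t'])
E
cat > go.py <<'E'
from v import *
r.movej(HOME); f=r.grab_frame('top')
h=cv2.cvtColor(f['color'],cv2.COLOR_RGB2HSV); m=cv2.inRange(h[160:330,190:300],(0,0,0),(180,255,90))
m=cv2.morphologyEx(m,cv2.MORPH_CLOSE,np.ones((7,7)))
q=max(cv2.findContours(m,cv2.RETR_EXTERNAL,cv2.CHAIN_APPROX_NONE)[0],key=cv2.contourArea)[:,0]+[190,160]
R=cv2.minAreaRect((onplane(f,q,.055)[:,:2]*1e3).astype(np.float32)); print('mat',R)
m=cv2.inRange(h[225:265,205:280],(0,0,140),(180,70,255))
q=max(cv2.findContours(m,cv2.RETR_EXTERNAL,cv2.CHAIN_APPROX_NONE)[0],key=cv2.contourArea)[:,0]+[205,225]
print('white',cv2.minAreaRect((onplane(f,q,.055)[:,:2]*1e3).astype(np.float32)))
for c in ('green','orange'):
    for s in W: print(c,s,locate(c,s,f))
E
python3 go.py
```

```text
mat ((536.1041259765625, 215.78384399414062), (140.95164489746094, 280.9985046386719), 82.38501739501953)
white ((537.1397705078125, 218.19161987304688), (154.13226318359375, 10.453132629394531), 82.94969940185547)
green large (array([ 0.42833655, -0.11114671]), np.float64(-0.09990116460132491), [48, 70])
green medium (array([ 0.59453674, -0.10668353]), np.float64(-4.1944787168748e-05), [37, 54])
green small (array([ 0.43794382, -0.36936792]), np.float64(3.611803322296288e-05), [25, 41])
orange large (array([ 0.58100531, -0.35949829]), np.float64(-3.91484680241648e-05), [52, 75])
orange medium (array([ 0.59235284, -0.23016017]), np.float64(-0.05636793500039914), [41, 59])
orange small (array([ 0.44286996, -0.24331204]), np.float64(-0.0831899619191322), [28, 46])
```

```bash
echo 'MID=(.5365,.217)
BAY={"green":st(MID,-.080,0),"orange":st(MID,.080,0)}' >> v.py
python3 - <<'E'
from v import *
if pick('green','large',r.grab_frame('top')): place(BAY['green'],.055)
f=r.grab_frame('top'); s=r.grab_frame('scene')
cv2.imwrite('pics/p2.png',np.hstack([f['color'][130:350,170:540],s['color'][100:320,130:460]])[:,:,::-1])
E
```

```text
green large [ 0.4283 -0.1112] -5.2 [48, 70] t 12.6083
 grip mm 66.95161144494745 at [ 0.4296 -0.1116  0.0073]
 lifted mm 66.89112520534987 [-0.5 -0.1 -4.1]
 set k 0.0 F 10.6 [0.4574 0.2276 0.0622] want [0.4572 0.2275]
 t 26.05
```

View pics/p2.png

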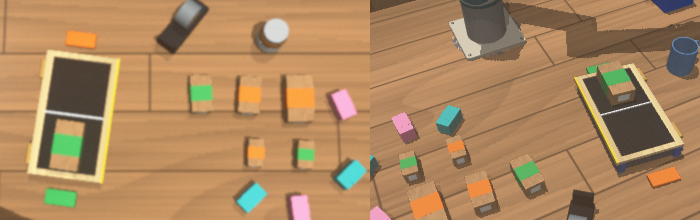

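Carton sits well in the green bay. Continuing with orange_large and the mediums, checking each placed band from above.

```bash
cat >> v.py <<'E'
def check(c,z):
    f=r.grab_frame('top')
    for k,(s,a,q) in find(f,c).items():
        w=(onplane(f,q[:,0],z)[:,:2]*1e3).astype(np.float32); R=cv2.minAreaRect(w); p=np.array(R[0])/1e3
        if np.linalg.norm(p-BAY[c])<.05:
            d=p-BAY[c]; e=np.array([np.cos(YAW),np.sin(YAW)]); n=np.array([-e[1],e[0]])
            print(' CHECK',c,'off mm (stand x,y)',(d@e*1e3).round(1),(d@n*1e3).round(1),np.round(R[1]),'yaw',round((R[2]+45)%90-45,1),'want',round(np.degrees(YAW),1))
E
python3 - <<'E'
from v import *
check('green',.1)
for c,s,b in (('orange','large',.055),('green','medium',.1),('orange','medium',.1)):
    if not pick(c,s,r.grab_frame('top')): print('BAD'); break
    place(BAY[c],b); check(c,b+H[s])
f=r.grab_frame('top'); s=r.grab_frame('scene')
cv2.imwrite('pics/p3.png',np.hstack([f['color'][130:350,170:540],s['color'][100:320,130:460]])[:,:,::-1])
E
```

```text
CHECK green off mm (stand x,y) -0.9 -2.0 [71. 48.] yaw -8.1 want -7.6Traceback (most recent call last):
  File "<stdin>", line 4, in <module>
  File "v.py", line 54, in pick
    p,yaw,sz=locate(c,s,f); print(c,s,p.round(4),round(np.degrees(yaw),1),sz,'t',r.observe()['t'])
             ~~~~~~^^^^^^^
  File "v.py", line 49, in locate
    assert len(c_)==1,c_
           ^^^^^^^^^^
AssertionError: [((np.float64(0.5827), np.float64(-0.3603)), ([49, 75], -0.0, array([[[456, 218]],

       [[455, 219]],

       [[455, 220]],

       [[455, 221]],

       [[455, 222]],

       [[455, 223]],

       [[455, 224]],

       [[455, 225]],

       [[455, 226]],

       [[455, 227]],

       [[456, 228]],

       [[456, 229]],

       [[455, 230]],

       [[456, 231]],

       [[456, 232]],

       [[456, 233]],

       [[456, 234]],

       [[456, 235]],

       [[456, 236]],

       [[456, 237]],

       [[457, 237]],

       [[458, 237]],

       [[459, 237]],

       [[460, 237]],

       [[461, 237]],

       [[462, 237]],

       [[463, 237]],

       [[464, 237]],

       [[465, 237]],

   
[... 2359 characters left out ...]
,

       [[430, 227]],

       [[430, 226]],

       [[430, 225]],

       [[430, 224]],

       [[430, 223]],

       [[430, 222]],

       [[430, 221]],

       [[430, 220]],

       [[430, 219]],

       [[430, 218]],

       [[429, 218]],

       [[428, 218]],

       [[427, 218]],

       [[426, 217]],

       [[425, 217]],

       [[424, 217]],

       [[423, 217]],

       [[422, 217]],

       [[421, 217]],

       [[420, 217]],

       [[419, 217]],

       [[418, 217]],

       [[417, 217]],

       [[416, 216]],

       [[415, 216]],

       [[414, 216]],

       [[413, 216]],

       [[412, 216]],

       [[411, 216]],

       [[410, 216]],

       [[409, 216]]], dtype=int32)))]
```

```bash
sed -i "s/'large':(60,80),'medium':(50,62)/'large':(66,80),'medium':(50,63)/; s|    return np.array(\[x,y\])/1e3,np|    y-=max(0,c_[0][1][0][1]-W[s]*1e3)/2  # lit +y side face of the band is in the blob\n    return np.array([x,y])/1e3,np|; s/assert len(c_)==1,c_/assert len(c_)==1,[k for k,_ in c_]/" v.py
cat > run.py <<'E'
import sys
from v import *
B={'large':.055,'medium':.1,'small':.142}
for a in sys.argv[2:]:
    c,s=a.split('_')
    if not pick(c,s,r.grab_frame('top')): print('BAD'); break
    place(BAY[c],B[s]); check(c,B[s]+H[s])
f=r.grab_frame('top'); s=r.grab_frame('scene')
cv2.imwrite(f'pics/{sys.argv[1]}.png',np.hstack([f['color'][130:350,170:540],s['color'][100:320,130:460]])[:,:,::-1])
E
python3 run.py p3 orange_large green_medium orange_medium
```

```text
orange large [ 0.5823 -0.3633] -0.0 [49, 75] t 26.3
 grip mm 66.8842204929432 at [ 0.5836 -0.3634  0.0079]
 lifted mm 66.95482871647644 [-0.7 -0.1 -4.4]
 set k 0.001 F 7.7 [0.6159 0.2065 0.0628] want [0.6158 0.2065]
 t 41.0417
 CHECK orange off mm (stand x,y) -1.1 -2.5 [76. 51.] yaw -8.5 want -7.6
green medium [ 0.5945 -0.1067] -0.0 [37, 54] t 41.1417
 grip mm 53.22051349257965 at [ 0.5959 -0.1072  0.0074]
 lifted mm 53.751278762021116 [ 0.9  0.7 -3.9]
 set k 0.0 F 9.6 [0.4574 0.2276 0.1072] want [0.4572 0.2275]
 t 54.1333
 CHECK green off mm (stand x,y) -3.3 -8.0 [71. 46.] yaw -8.1 want -7.6
orange medium [ 0.5922 -0.2327] -3.4 [40, 59] t 54.2333
 grip mm 53.42511091464532 at [ 0.5934 -0.2331  0.0074]
 lifted mm 53.218315963176856 [-0.2 -0.3 -2.6]
 set k 0.0 F 8.5 [0.616  0.2065 0.1072] want [0.6158 0.2065]
 t 68.25
 CHECK orange off mm (stand x,y) -6.9 -8.9 [75. 52.] yaw -9.8 want -7.6
```

View pics/p3.png

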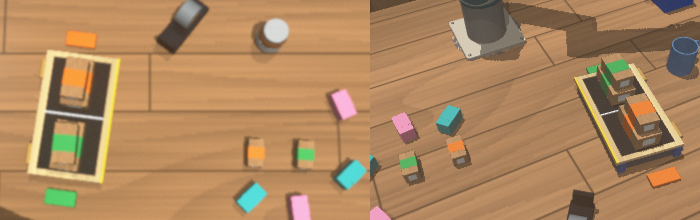

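Stacks look centred, and the contact heights match; the last two off-centre readings come from the large and medium bands merging into one blob. Now the small ones.

```bash
python3 run.py p4 green_small orange_small; python3 - <<'E'
from v import *
f=r.grab_frame('top'); s=r.grab_frame('scene')
a=cv2.resize(f['color'][170:320,190:300],(396,540),interpolation=cv2.INTER_CUBIC); b=cv2.resize(s['color'][140:275,325:450],None,fx=3.2,fy=4,interpolation=cv2.INTER_CUBIC)
cv2.imwrite('pics/z4.png',np.hstack([a,b[:540]])[:,:,::-1])
E
```

```text
green small [ 0.4379 -0.3699] 0.0 [25, 41] t 68.45
 grip mm 40.055775985017256 at [ 0.4386 -0.3704  0.007 ]
 lifted mm 39.84077514335552 [-0.3 -0.1 -3.4]
 set k 0.0 F 7.0 [0.4573 0.2275 0.1487] want [0.4572 0.2275]
 t 82.6917
 CHECK green off mm (stand x,y) -6.3 -14.2 [68. 45.] yaw -7.7 want -7.6
orange small [ 0.443  -0.2459] -4.8 [29, 45] t 82.7917
 grip mm 38.96613608375799 at [ 0.4437 -0.2463  0.0067]
 lifted mm 38.99408412816008 [-0.2 -0.4 -1.3]
 set k -0.001 F 7.8 [0.616  0.2065 0.1485] want [0.6158 0.2065]
 t 96.925
 CHECK orange off mm (stand x,y) -10.2 -15.6 [81. 48.] yaw -20.3 want -7.6
```

View pics/p4.png

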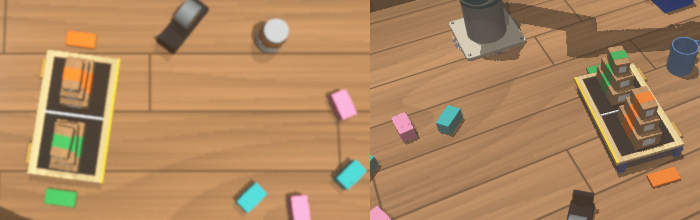

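View pics/z4.png

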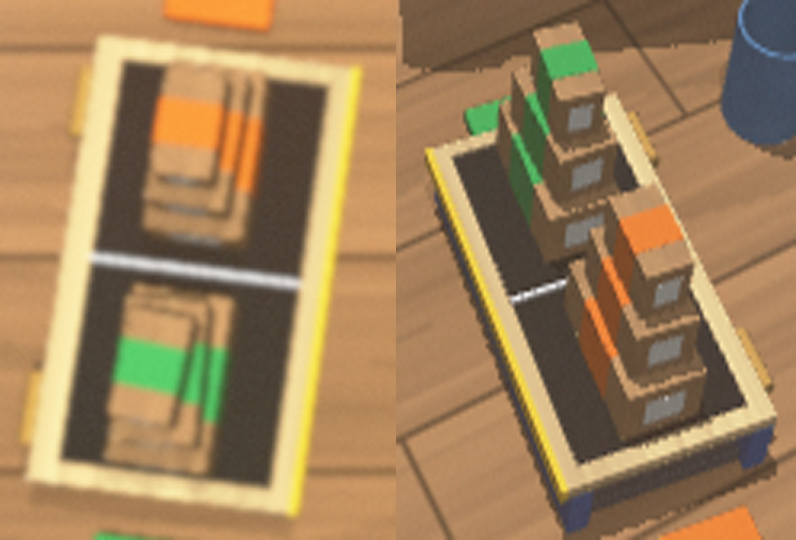

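```bash
python3 - <<'E'
from v import *
f=r.grab_frame('top'); h=cv2.cvtColor(f['color'],cv2.COLOR_RGB2HSV)
e=np.array([np.cos(YAW),np.sin(YAW)]); n=np.array([-e[1],e[0]])
print(h[202,225:268].tolist()[::3], h[271,215:258].tolist()[::3])
for c,vm in (('orange',238),('green',200)):
    m=mask(f,c,smin=110 if c=='green' else 160,vmin=vm)
    for q in cv2.findContours(m,cv2.RETR_EXTERNAL,cv2.CHAIN_APPROX_NONE)[0]:
        if cv2.contourArea(q)<60: continue
        R=cv2.minAreaRect((onplane(f,q[:,0],.182)[:,:2]*1e3).astype(np.float32)); d=np.array(R[0])/1e3-BAY[c]
        if np.linalg.norm(d)<.06: print(c,'off x,y mm',d@e*1e3,d@n*1e3,R)
for c,p in (('orange',(242.8,203.6)),):
    d=onplane(f,p,.182)[0,:2]-BAY[c]; print('face centre',d@e*1e3,d@n*1e3)
E
```

```text
[[11, 86, 83], [12, 78, 82], [13, 101, 88], [14, 192, 239], [15, 194, 251], [15, 195, 251], [16, 193, 251], [16, 194, 251], [15, 193, 251], [12, 194, 181], [14, 190, 245], [13, 162, 173], [14, 151, 218], [14, 114, 96], [13, 83, 83]] [[18, 69, 74], [18, 71, 72], [51, 91, 101], [65, 145, 204], [65, 146, 209], [65, 147, 208], [65, 146, 208], [65, 146, 209], [64, 145, 199], [57, 124, 123], [63, 139, 181], [63, 132, 160], [63, 136, 165], [37, 79, 74], [15, 71, 72]]
orange off x,y mm -0.8550549602652934 -1.4529817919971209 ((614.7651977539062, 205.14283752441406), (37.741798400878906, 29.56269645690918), 81.7353515625)
green off x,y mm -0.255377114053999 -1.40150434550147 ((456.7583312988281, 226.1736602783203), (33.8841552734375, 25.59531021118164), 80.1451187133789)
face centre -0.3703799924873914 -3.5470922357500125
```

```bash
python3 -c "
from cell import r
print(r.observe()['t'],r.sign_off())"
```

```text
the job is handed in; nothing more can be done
97.225 None
```

The job is done and handed in at t ≈ 97 s. I pressed the empty plate level first: contact stiffened at about 54 mm, against a nominal 55 mm, and I stopped at about 31 N. I then stacked all six cartons, green beside the green marker and orange beside the orange one, largest at the bottom.

**Checks that passed:**
- Every grip width matched its carton to within about 1.5 mm.
- Every set-down made contact within 1 mm of the expected height.
- The two top cartons measured within about 1.5 mm of their bay centres, at most 3 degrees off the plate's long side.
- In the last pictures both stacks stand square. The jar, mug and tape dispenser look unmoved by eye; I did not measure them.

**Checks that disagreed:**
- The automatic check after the medium and small cartons gave offsets of 3 to 16 mm. It had merged the bands of several layers into one blob. Restricting the measurement to the bright top face settled this for the small cartons.
- I did not measure the medium cartons separately. Their position rests on the grip, the contact height and the pictures.
- The line between the two markers gave a stand centre about 13 mm away from the one I used. I took the centre from the level plate's mat, which agreed with the yellow edge.

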